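# Vortex a twist-locked sample tube

### The job

Unlock the blue-capped sample tube from the purple twist-lock rack by turning it anticlockwise (seen from above), lift it out, stand its tip upright in the black cup of the white vortex mixer and press the spring-loaded cup about half-way down, without bottoming it. Keep it pressed like that for about three seconds and finish while still gripping the tube and holding the cup down; do not let go. Leave the red-capped tube locked in its place and everything else on the bench undisturbed.

Things in the scene. Friction and masses are not known exactly. Their poses are not given: they have to be found in the camera images.
- tube_red: The other sample tube, same shape with a red cap, locked in the other station: leave it there.
- mixer: Vortex mixer fixed to the bench: white box 130 mm (x) x 120 mm (y), top at 70 mm with a round blue collar (84 mm diameter) up to 80 mm; origin at the centre of its underside; the cup stands on its vertical axis.
- rack: Purple transport rack fixed to the bench: base plate 100 mm (x) x 230 mm (y), origin at the centre of its underside, z up. Two identical twist-lock stations at y = +60 and -60 mm of its frame; which one holds the blue tube varies. Each is a round well (inner radius 16.5 mm, floor 14 mm and rim 59 mm above the bench) with two aluminium claws, tops 77 mm above the bench.
- rack_well0 (a point): Centre of the rim of the well at the rack's +y end, 59 mm above the bench. Its claws stand at the well's +x and -x sides, 19 to 38 mm from the axis, and reach over the tube's lugs, blocking any lift while locked. Turned anticlockwise (seen from above) the tube is free from about 40 degrees to a hard stop near 92: turn 60 to 75, then lift straight up; it is out of the well after 50 mm.
- rack_well1 (a point): The same for the well at the rack's -y end: centre of its rim, 59 mm above the bench; same claws, same turning.
- tube_blue: Sample tube to use: white, 29 mm diameter, 120 mm tall, about 60 g, upright and loose (2 mm all round) in its well. Origin at the centre of its tip (8 mm flat, widening to 29 mm within 15 mm), z up along the tube. A grey lug bar, 60 mm along its x, 8 mm wide, crosses it 47 to 53 mm above the origin; locked at the start, its x within 0.1 rad of the rack's x.
- tube_blue_cap (a point): Point on the axis of the blue-capped tube at mid-height of its cap, 110 mm above the tube's origin: the place to grip. The blue cap is round, 35 mm diameter, 100 to 120 mm above the origin, and fixed to the tube, so turning it turns the tube.
- cup_seat (a point): Centre of the inner floor of the black rubber cup on top of the mixer (moves down with the cup), 100 mm above the bench when the cup is up. The cup is a round funnel 18 mm deep, inner radius about 17 mm at the floor and 23 mm at the rim; rim 118 mm above the bench. The tube's tip is to stand on this floor, near its centre.
- mixer_cup (a joint): How far the cup is pressed down, in m: 0 = up (sprung), 0.014 = bottomed on the collar. It starts to move at about 2.2 N and takes about 0.7 N more per mm: about 7 N half-way (0.007). Below the cup its stem shows a 7 mm orange band above a 7 mm white one: half-way, the white has gone into the collar and the orange still shows.
- tip_box: blue box of pipette tips, 85 x 122 x 81 mm high; bystander, origin at the centre of its underside
- bottle_clear: clear glass reagent bottle with a blue cap, 70 mm diameter, 140 mm high; bystander, origin at the centre of its underside
- bottle_amber: amber glass reagent bottle with a blue cap, 72 mm diameter, 145 mm high; bystander, origin at the centre of its underside
- beaker: empty glass beaker, 68 mm diameter, 85 mm high; bystander, origin at the centre of its underside
- vial_rack: low purple block of small vials, 90 x 120 x 54 mm high; bystander, origin at the centre of its underside
- marker: white marker pen with a blue cap, lying, 140 mm long along its x, 15 mm thick; bystander, origin at the centre of its underside
Things that resemble listed ones, but are neither listed nor needed, are in the scene too. Leave any yellow look-alike of the tube_blue alone.

How it is judged:
On the way, in this order (a step that is already met when the one before it is completed fails the run):
1. the blue-capped tube is turned at least 40 degrees from its locked position while still down in its well (angle between the x axis of tube_blue and the x axis of rack, either way round above 0.7 rad and z of tube_blue in the frame of rack below 0.024 m), for 0.1 s.
2. the blue-capped tube is lifted right out of the rack, in the fingers (z of tube_blue in the frame of rack above 0.065 m and contact force between the fingers and tube_blue above 1 N), for 0.1 s.
3. the tube, held in the fingers, keeps the cup pressed 4 to 10 mm down for about three seconds (2.5 s or more without a break) (value of joint mixer_cup between 0.004 and 0.01 m and contact force between the fingers and tube_blue above 2 N and contact force between tube_blue and mixer above 2.5 N and contact force between each of the fingers, the arm and mixer below 0.5 N and horizontal distance between tube_blue and cup_seat below 0.015 m and z of tube_blue in the frame of cup_seat below 0.01 m and angle between tube_blue's own z axis and vertical below 0.26 rad), for 2.5 s.
At the end, for the whole second after the job is handed in: Finishes holding: the gripped blue-capped tube, upright within 15 degrees, tip in the cup (within 15 mm of its centre, 10 mm of its floor), alone keeps the cup steady 4 to 10 mm down; fingers and arm do not touch the mixer; the red-capped tube is still locked (all of step 3 and velocity of joint mixer_cup between -0.01 and 0.01 m/s and angle between the x axis of tube_red and the x axis of rack, either way round below 0.4 rad and z of tube_red in the frame of rack below 0.024 m); the arm keeps its last pose, push and grip.
It fails at once if the cup is bottomed (pressed beyond 13 mm) (value of joint mixer_cup above 0.013 m).
It fails at once if a bystander on the bench is moved by more than 20 mm (distance of any of tip_box, bottle_clear, bottle_amber, beaker, vial_rack, marker from where it was at the start of the episode above 0.02 m).
It fails at once if the red-capped tube is turned free or lifted (angle between the x axis of tube_red and the x axis of rack, either way round above 0.5 rad or z of tube_red in the frame of rack above 0.026 m).
It also fails if it takes over 54 s, if anything falls off the work surface, if the arm or the gripper's body presses on something with over 40 N, if the wrist force passes 120 N, or if a joint passes its speed limit or range.

### The arm

A 6-joint arm with a two-finger parallel gripper is mounted at the origin on the work surface. World frame = base frame: x ahead of the robot, y to its left, z up, the work surface at z = 0. Lengths are in m, angles in rad, forces in N, time in s.
With the tool pointing down it reaches from about 0.35 to 0.975 m from the base axis. Payload 4.9 kg.
Tool frame: the origin (TCP) lies at the very end of the fingers, on their centre line; the grasp point (between the pads) lies 19 mm behind it (ctrl.grasp_offset is the distance from the TCP to the grasp point, in m); z points along the fingers, y is the line along which they close (so a half turn about z gives the same grasp; the last joint's range is limited). The gripper opens to 85 mm and grips with 20 to 120 N. Pads are 22 mm wide; open, the fingers measure 114 mm over their backs; the gripper's body (76 mm by 85 mm) begins 54 mm behind the grasp point. The pads swing forward as they close: fully open they stand 13 mm farther back than shut.
Start: joints at [-1.297, 0.053, 1.613, -0, 1.476, -0.119], TCP at [0.239, -0.577, 0.231] pointing down, gripper open.
Joint ranges: [-3.01, 3.01], [-1.01, 2.22], [0.06, 2.58], [-1.02, 4.17], [0.09, 2.62], [-3.14, 3.14]. Speed limits (rad/s): [2.57, 2.57, 3.14, 3.14, 3.14, 3.14].

### API

Orientations are given as a rotation vector (axis times angle).
In Python, from station import ctrl, optics gives the robot as it stands.
- The arm moves only by the shell command python3 -m handwheel 'ROWS' [OPENING] [FORCE]. ROWS is JSON, a list of rows, each an object of numbers: "tx", "ty", "tz": the shift along the tool's x, y, z in mm; "roll": the turn about the tool's z in rad. A call has 1 to 12 rows; each row shifts and turns the commanded pose from where the row before left it, along the tool's axes as they then stand; what a row does not reach is not made up. A row lasts 1/12 s, in which the tool goes at most 41.7 mm and 7.16 degrees, less where a joint would pass 70% of its speed; a pose out of reach is approached as far as the arm can. A call with a gripper value outside its range is refused whole. OPENING is the finger opening in mm, from 0 to 85.4, set as the call begins (- or left out, the last holds). The fingers move at their own pace and stop on an object; FORCE is the grip in N (left out, the last holds). Time passes only in rows, so rows that do not move let the fingers close. It gives the time, the measured TCP pose, the force, the opening and the grip force at its end, in the units of the state.
- ctrl.get_obs(): the state, without advancing time (a new reading comes with each control period).
- optics.get_image(name): name is "scene" or "top" or "wrist"; returns (picture, depth): 400x640x3 uint8, red, green, blue; 400x640 float32, m along the optical axis (not along the pixel's ray), 0 where there is no reading.
- optics.camera_params(name): a dict with "mtx" (3x3 intrinsics, pixels), "extrinsics" (4x4, takes a point from camera to world coordinates); the wrist camera has in their place "tool_from_camera" (4x4, takes a point from camera to tool coordinates, whose origin is the TCP and whose axes are the flange's). Camera axes: x right, y down, z forward; pixel columns grow to the right and rows downward; lengths in m; the calibration is good to about 2 mm. The wrist camera is an equidistant fisheye: a pixel r from the principal point sees the ray r / f radians off the axis. A picture is of the moment at which its call begins: read the wrist's pose just before it. camera_params takes no time and is no camera call.
- ctrl.finish_job(): hands the job in; it is judged then, once.
The state is a dict: "t": time; "q": joint angles; "dq": joint speeds; "effort": joint torques, N m; "tool_pos": TCP position; "tool_rot": TCP orientation; "contact_force": force on the tool from outside, world axes, zero at the start; "wrist_torque": the same for the moment, N m; "opening": finger opening in m; "grip_force": force on a finger pad.
Only numpy, scipy, OpenCV 4.12 (cv2) and the standard library are available. Lean on these libraries where they do the work, as an engineer would, in place of code of your own. Each camera call takes 0.05 s, during which the arm holds its last target. There are 200 camera calls.

## Working session

There is one attempt and no reset: what is moved stays moved. The work goes in short steps, Python scripts to look and compute and a shell command to move; the robot and the scene stay as the last step left them, time stands still between calls to the robot, and variables do not carry over. Pictures are saved under pics/ and viewed, at most 10 in all, crops included, and the job is handed in when it is done.

```bash
mkdir -p pics; cat > h.py <<'E'
import numpy as np, cv2
from station import ctrl, optics
E
python3 - <<'E'
from h import *
a=[]
for n in("scene","top"):
    im,d=optics.get_image(n); p=optics.camera_params(n)
    cv2.imwrite(f"pics/{n}0.png",im[:,:,::-1]); np.savez(f"{n}0.npz",im=im,d=d,K=p["mtx"],E=p["extrinsics"])
    print(n,p["mtx"].round(1).tolist(),p["extrinsics"].round(3).tolist())
print(ctrl.get_obs())
E
```

```text
scene [[496.9, 0.0, 310.4], [0.0, 496.9, 194.3], [0.0, 0.0, 1.0]] [[0.367, 0.734, -0.572, 1.519], [0.93, -0.298, 0.214, -0.328], [-0.014, -0.61, -0.792, 1.362], [0.0, 0.0, 0.0, 1.0]]
top [[385.7, 0.0, 315.2], [0.0, 385.7, 200.3], [0.0, 0.0, 1.0]] [[-0.022, -0.987, 0.156, 0.438], [-0.999, 0.026, 0.019, -0.014], [-0.023, -0.156, -0.988, 1.325], [0.0, 0.0, 0.0, 1.0]]
{'t': 0.1, 'q': array([-1.29701971e+00,  5.32541761e-02,  1.61416603e+00, -1.03890863e-05,
        1.47601437e+00, -1.19029042e-01]), 'dq': array([ 0.00117207, -0.00179734, -0.00356149, -0.00174691, -0.00057665,
       -0.00019141]), 'effort': array([-3.38805012e-05, -3.94898343e+01, -3.71366286e+01, -1.36406470e-04,
        3.86374086e-03,  2.75619101e-06]), 'tool_pos': array([ 0.239064  , -0.576853  ,  0.23020312]), 'tool_rot': array([-3.07939453e+00, -6.12701837e-01,  2.39696994e-04]), 'contact_force': array([ 0.80437992,  0.94258566, -0.296569  ]), 'wrist_torque': array([ 0.04363303,  0.01050157, -0.05724352]), 'grip_force': 0.0, 'opening': 0.08530796195702695}
```

View pics/top0.png

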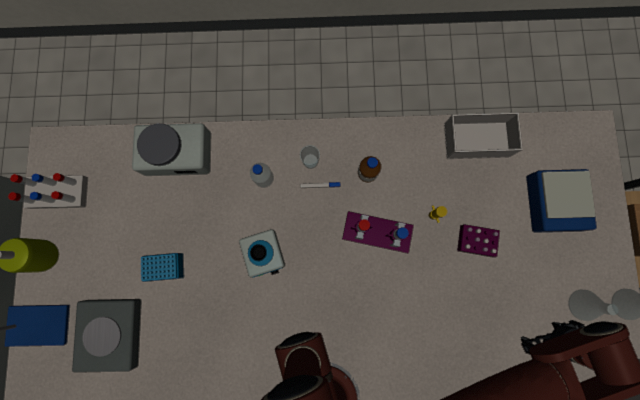

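View pics/scene0.png

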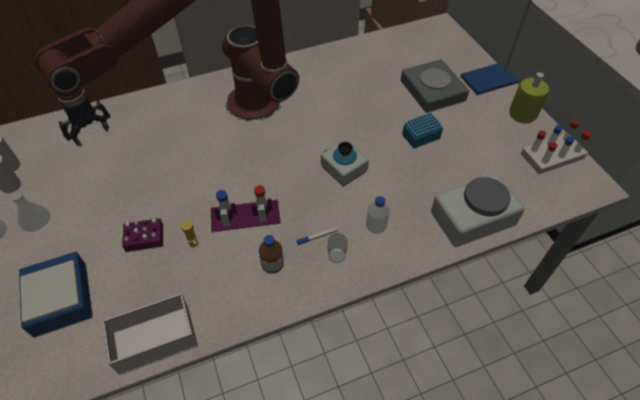

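The top view shows the blue cap at (402,233) and the red cap at (364,226), on the purple rack centred near (378,232). The mixer cup is at (261,252). The blue tube is in the −y well (image right). The scene view shows the blue cap at (222,196) and the cup at (345,149).

```bash
cat >> h.py <<'E'
def ray(K,E,u,v):
    d=E[:3,:3]@np.linalg.inv(K)@[u,v,1.]; return E[:3,3],d/np.linalg.norm(d)
def onz(K,E,u,v,z):
    o,d=ray(K,E,u,v); return o+d*(z-o[2])/d[2]
def tri(rs):
    A=sum(np.eye(3)-np.outer(d,d) for o,d in rs); b=sum((np.eye(3)-np.outer(d,d))@o for o,d in rs)
    return np.linalg.solve(A,b)
def comp(m,u,v,r=20):
    "centroid of mask pixels of the component nearest (u,v)"
    n,l,s,c=cv2.connectedComponentsWithStats(m.astype(np.uint8))
    k=[i for i in range(1,n) if s[i,4]>12]
    i=min(k,key=lambda i:np.hypot(*(c[i]-[u,v]))); return c[i],s[i],l==i
E
python3 - <<'E'
from h import *
S=np.load("scene0.npz");T=np.load("top0.npz")
def masks(im):
    h=cv2.cvtColor(im,cv2.COLOR_RGB2HSV);H,s,v=[h[:,:,i].astype(int) for i in range(3)]
    return dict(blue=(H>102)&(H<125)&(s>150)&(v>40),red=((H<8)|(H>172))&(s>150)&(v>60),pur=(H>135)&(H<170)&(s>100),cy=(H>90)&(H<106)&(s>120),blk=(v<45))
R={}
for name,D,pts in(("top",T,dict(blue=(402,233),red=(364,226),cy=(261,252),blk=(259,253))),("scene",S,dict(blue=(222,196),red=(260,190),cy=(345,157),blk=(345,149)))):
    M=masks(D["im"])
    for k,p in pts.items():
        c,s,m=comp(M[k],*p); R[name,k]=c; print(name,k,c.round(1),s)
        z=dict(blue=.13,red=.13,cy=.08,blk=.118)[k]; print("   onz",onz(D["K"],D["E"],*c,z).round(4))
for k in("blue","red","cy","blk"):
    print(k,"tri",tri([ray(D["K"],D["E"],*R[n,k]) for n,D in(("top",T),("scene",S))]).round(4))
# rack
M=masks(T["im"])["pur"].astype(np.uint8); M=cv2.morphologyEx(M,cv2.MORPH_CLOSE,np.ones((9,9)))
c,s,m=comp(M,378,232); cn=max(cv2.findContours(m.astype(np.uint8),0,2)[0],key=cv2.contourArea)
b=cv2.boxPoints(cv2.minAreaRect(cn)); P=np.array([onz(T["K"],T["E"],*q,.012) for q in b]); print(b.round(1).tolist(),P.round(3).tolist(),P.mean(0))
for i in range(4): e=P[(i+1)%4]-P[i]; print(np.linalg.norm(e).round(4),np.degrees(np.arctan2(e[1],e[0])))
big=cv2.resize(T["im"][190:300,220:440,::-1],None,fx=3.6,fy=3.6,interpolation=cv2.INTER_CUBIC); cv2.imwrite("pics/crop.png",cv2.convertScaleAbs(big,alpha=1.6))
E
```

```text
top blue [402.  232.7] [397 228  11  11  99]
   onz [ 0.5192 -0.2559  0.13  ]
top red [364.  224.7] [359 220  11  11 101]
   onz [ 0.5468 -0.1402  0.13  ]
top cy [261.1 252.8] [248 240  25  26 321]
   onz [0.469  0.1875 0.08  ]
top blk [257.8 252.1] [250 244  16  17 210]
   onz [0.4705 0.1917 0.118 ]
scene blue [221.2 195.3] [217 191   9  10  72]
   onz [ 0.5278 -0.2558  0.13  ]
scene red [259.  189.9] [255 186   9   9  65]
   onz [ 0.5519 -0.139   0.13  ]
scene cy [344.3 156.9] [334 149  22  15 191]
   onz [0.4856 0.1868 0.08  ]
scene blk [344.8 148.5] [339 143  13  13 137]
   onz [0.4822 0.1886 0.118 ]
blue tri [ 0.5202 -0.2565  0.1212]
red tri [ 0.5476 -0.1394  0.1251]
cy tri [0.47   0.1925 0.061 ]
blk tri [0.4709 0.1941 0.1044]
[[341.70001220703125, 238.5], [347.5, 210.8000030517578], [413.5, 224.6999969482422], [407.70001220703125, 252.39999389648438]] [[0.512, -0.075, 0.012], [0.606, -0.098, 0.012], [0.553, -0.32, 0.012], [0.461, -0.295, 0.012]] [ 0.53310297 -0.19716441  0.012     ]
0.0967 -13.78588143150938
0.2281 -103.48257610686252
0.0959 164.75758809260992
0.2257 76.74795340569297
```

View pics/crop.png

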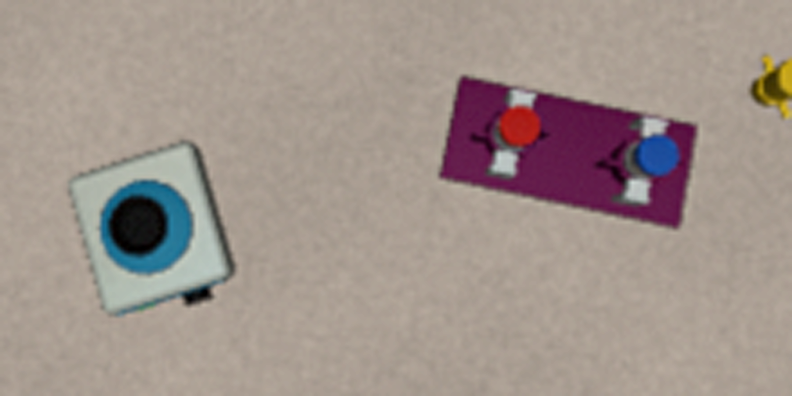

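The crop shows the rack's long axis tilted about 13° and the claws on the ±x sides of both tubes, with blue on the right and red on the left. The mixer's black cup is centred on the blue collar, allowing for parallax. I'll move above the blue tube.

```bash
python3 -m handwheel '[{"tx":32,"ty":-16,"tz":-3},{"tx":32,"ty":-16,"tz":-3},{"tx":32,"ty":-16,"tz":-3},{"tx":32,"ty":-16,"tz":-3},{"tx":32,"ty":-16,"tz":-3},{"tx":32,"ty":-16,"tz":-3},{"tx":32,"ty":-16},{"tx":32,"ty":-16},{"tx":32,"ty":-16},{"tx":32,"ty":-16},{"tx":32,"ty":-16},{"tx":31,"ty":-13}]'
cat >> h.py <<'E'
from scipy.spatial.transform import Rotation as Ro
def go(o,P):
    R=Ro.from_rotvec(o["tool_rot"]).as_matrix(); print("tool-frame mm to target",((np.array(P)-o["tool_pos"])@R*1000).round(1),"yaw",np.degrees(np.arctan2(R[1,0],R[0,0])).round(1),"z",R[:,2].round(3))
def wray(o,p,u,v):
    K=p["mtx"]; x=(u-K[0,2])/K[0,0]; y=(v-K[1,2])/K[1,1]; th=np.hypot(x,y); s=np.sinc(th/np.pi)
    d=np.array([x*s,y*s,np.cos(th)]); Tc=p["tool_from_camera"]; R=Ro.from_rotvec(o["tool_rot"]).as_matrix()
    return o["tool_pos"]+R@Tc[:3,3], R@Tc[:3,:3]@d
def wz(o,p,u,v,z):
    a,d=wray(o,p,u,v); return a+d*(z-a[2])/d[2]
E
python3 - <<'E'
from h import *
o=ctrl.get_obs(); im,d=optics.get_image("wrist"); p=optics.camera_params("wrist")
cv2.imwrite("pics/w1.png",im[:,:,::-1]); np.savez("w1.npz",im=im,d=d); print(o["tool_pos"],o["q"]); go(o,(.520,-.256,.2)); print(p)
E
```

```text
[ 0.239064   -0.576853    0.23020312] [-1.29701971e+00  5.32541761e-02  1.61416603e+00 -1.03890863e-05
  1.47601437e+00 -1.19029042e-01]
tool-frame mm to target [ 382.4 -188.8   30.6] yaw 22.5 z [-0.001  0.002 -1.   ]
{'mtx': array([[309.70691629,   0.        , 319.90678166],
       [  0.        , 309.70691629, 199.75566856],
       [  0.        ,   0.        ,   1.        ]]), 'tool_from_camera': array([[ 1.25038180e-04, -9.55644189e-01, -2.94523631e-01,
         7.50467864e-02],
       [ 9.99999003e-01,  5.33687052e-04, -1.30711710e-03,
        -4.14575479e-04],
       [ 1.40632231e-03, -2.94523174e-01,  9.55643303e-01,
        -1.43766205e-01],
       [ 0.00000000e+00,  0.00000000e+00,  0.00000000e+00,
         1.00000000e+00]])}$[0]: bad value
```

View pics/w1.png

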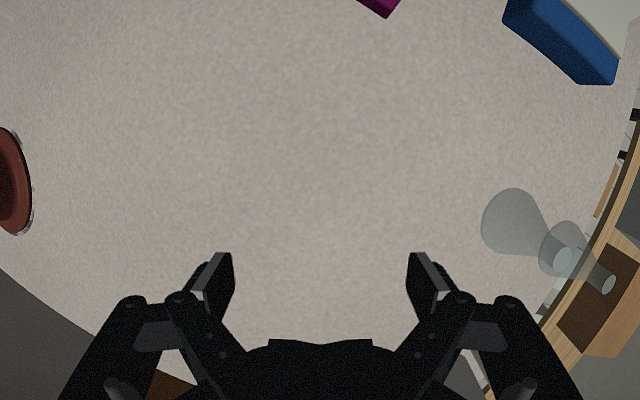

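The arm hasn't moved: the call was refused, and the wrist view shows only open bench between the fingers. The rows probably need all four keys, so I'll retry with them.

```bash
python3 -m handwheel '[{"tx":32,"ty":-16,"tz":-3,"roll":0},{"tx":32,"ty":-16,"tz":-3,"roll":0},{"tx":32,"ty":-16,"tz":-3,"roll":0},{"tx":32,"ty":-16,"tz":-3,"roll":0},{"tx":32,"ty":-16,"tz":-3,"roll":0},{"tx":32,"ty":-16,"tz":-3,"roll":0},{"tx":32,"ty":-16,"tz":0,"roll":0},{"tx":32,"ty":-16,"tz":0,"roll":0},{"tx":32,"ty":-16,"tz":0,"roll":0},{"tx":32,"ty":-16,"tz":0,"roll":0},{"tx":32,"ty":-16,"tz":0,"roll":0},{"tx":30,"ty":-13,"tz":0,"roll":0}]'
```

```text
t: 1.15
tool_pos: [0.5206, -0.2545, 0.249]
tool_rot: [-3.081, -0.614, 0.0]
contact_force: [0.3, 0.1, -0.1]
opening: 0.0854
grip_force: 0.0
```

```bash
python3 - <<'E'
from h import *
o=ctrl.get_obs(); im,d=optics.get_image("wrist"); p=optics.camera_params("wrist")
cv2.imwrite("pics/w2.png",im[:,:,::-1]); np.savez("w2.npz",im=im,d=d); print(o["tool_pos"],o["q"])
h=cv2.cvtColor(im,cv2.COLOR_RGB2HSV);H,s,v=[h[:,:,i].astype(int) for i in range(3)]
for nm,m in(("blue",(H>102)&(H<125)&(s>150)&(v>40)),("red",((H<8)|(H>172))&(s>150)&(v>60))):
    n,l,st,c=cv2.connectedComponentsWithStats(m.astype(np.uint8))
    for i in range(1,n):
        if st[i,4]>150: print(nm,c[i].round(1),st[i],wz(o,p,*c[i],.130).round(4), d[int(c[i][1]),int(c[i][0])])
go(o,(.520,-.256,.105))
E
```

```text
[ 0.52060417 -0.25453231  0.24901918] [-5.83227661e-01 -6.47182666e-02  1.70030659e+00  1.87013369e-04
  1.50646347e+00  5.94154911e-01]
blue [321.1 192.9] [ 302  173   39   41 1249] [ 0.521  -0.2546  0.13  ] 0.2673033
blue [596.2 241.5] [ 555  176   85  128 3738] [ 0.6016 -0.6149  0.13  ] 0.36788565
red [211.1 116.6] [ 191   98   42   39 1288] [ 0.5485 -0.1391  0.13  ] 0.24806175
tool-frame mm to target [ -1.1   1.2 144. ] yaw 22.5 z [-0.  0. -1.]
```

View pics/w2.png

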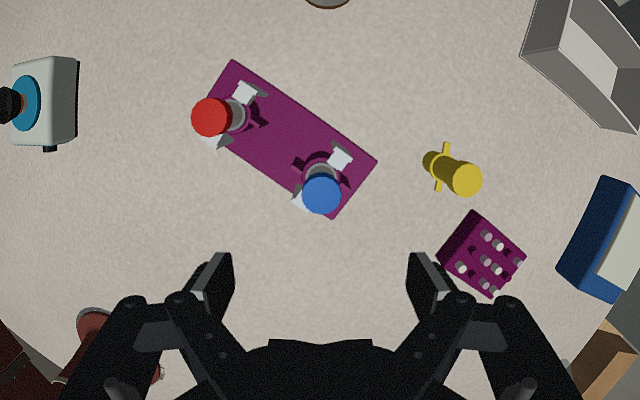

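The wrist view shows the blue cap centred between the fingers at (321,193), with the red cap at (211,117) well clear. The centring error is about 1 mm, so I'll descend and grip.

```bash
python3 -m handwheel '[{"tx":0,"ty":0,"tz":15,"roll":0},{"tx":0,"ty":0.5,"tz":15,"roll":0},{"tx":0,"ty":0,"tz":15,"roll":0},{"tx":0,"ty":0,"tz":15,"roll":0},{"tx":0,"ty":0,"tz":15,"roll":0},{"tx":0,"ty":0,"tz":15,"roll":0},{"tx":0,"ty":0,"tz":15,"roll":0},{"tx":0,"ty":0,"tz":15,"roll":0},{"tx":0,"ty":0,"tz":15,"roll":0},{"tx":0,"ty":0,"tz":10,"roll":0},{"tx":0,"ty":0,"tz":0,"roll":0}]' && python3 -m handwheel '[{"tx":0,"ty":0,"tz":0,"roll":0},{"tx":0,"ty":0,"tz":0,"roll":0},{"tx":0,"ty":0,"tz":0,"roll":0},{"tx":0,"ty":0,"tz":0,"roll":0},{"tx":0,"ty":0,"tz":0,"roll":0},{"tx":0,"ty":0,"tz":0,"roll":0},{"tx":0,"ty":0,"tz":0,"roll":0},{"tx":0,"ty":0,"tz":0,"roll":0},{"tx":0,"ty":0,"tz":0,"roll":0},{"tx":0,"ty":0,"tz":0,"roll":0},{"tx":0,"ty":0,"tz":0,"roll":0},{"tx":0,"ty":0,"tz":0,"roll":0}]' 20 60
```

```text
t: 2.12
tool_pos: [0.5181, -0.256, 0.1011]
tool_rot: [-3.077, -0.612, 0.006]
contact_force: [-0.5, 0.6, 0.1]
opening: 0.0853
grip_force: 0.0
t: 3.12
tool_pos: [0.5208, -0.2574, 0.1057]
tool_rot: [3.08, 0.613, 0.002]
contact_force: [-0.2, 0.8, 6.4]
opening: 0.033
grip_force: 59.4
```

```bash
python3 -m handwheel '[{"tx":0,"ty":0,"tz":0,"roll":-0.11},{"tx":0,"ty":0,"tz":0,"roll":-0.11},{"tx":0,"ty":0,"tz":0,"roll":-0.11},{"tx":0,"ty":0,"tz":0,"roll":-0.11},{"tx":0,"ty":0,"tz":0,"roll":-0.11},{"tx":0,"ty":0,"tz":0,"roll":-0.11},{"tx":0,"ty":0,"tz":0,"roll":-0.11},{"tx":0,"ty":0,"tz":0,"roll":-0.11},{"tx":0,"ty":0,"tz":0,"roll":-0.11},{"tx":0,"ty":0,"tz":0,"roll":-0.11},{"tx":0,"ty":0,"tz":0,"roll":-0.08},{"tx":0,"ty":0,"tz":0,"roll":0}]'
python3 - <<'E'
from h import *
o=ctrl.get_obs(); im,d=optics.get_image("wrist"); go(o,(.520,-.256,.2)); print(o["wrist_torque"],o["q"])
im2,_=optics.get_image("scene")
a=cv2.resize(im[20:280,180:480],(600,520)); b=cv2.resize(im2[170:250,190:300],(200,520)[:1]+(145,))
c=np.zeros((520,800,3),np.uint8); c[:,:600]=a; c[:145,600:]=b; cv2.imwrite("pics/w3.png",c[:,:,::-1])
E
```

```text
t: 4.12
tool_pos: [0.521, -0.2575, 0.1057]
tool_rot: [2.214, 2.225, 0.001]
contact_force: [1.2, -0.2, 5.4]
opening: 0.033
grip_force: 59.7
tool-frame mm to target [  1.4  -0.8 -94.3] yaw 90.3 z [ 0.003 -0.001 -1.   ]
[ 0.15799951 -0.0803161  -0.00971117] [-5.87239269e-01  5.77579266e-02  1.82535095e+00  3.10895655e-04
  1.25561967e+00 -5.92076921e-01]
```

View pics/w3.png

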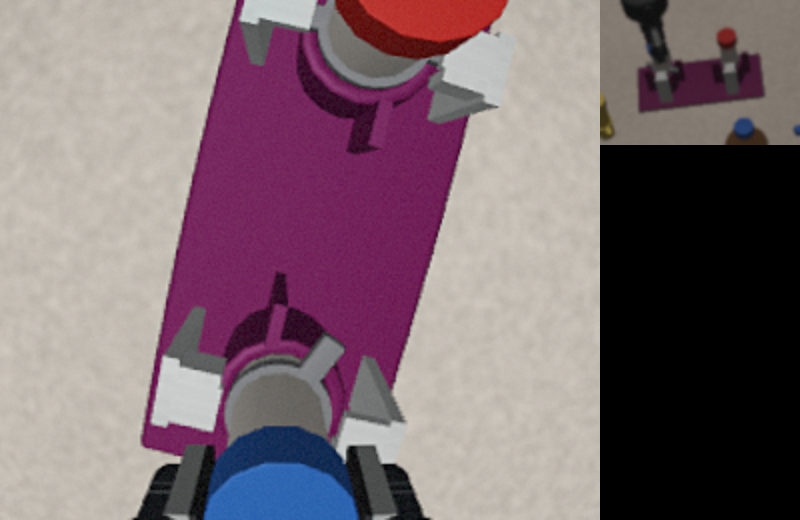

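The lug bar has turned clear of both claws. I'll lift straight up.

```bash
python3 -m handwheel '[{"tx":0,"ty":0,"tz":-5,"roll":0},{"tx":0,"ty":0,"tz":-10,"roll":0},{"tx":0,"ty":0,"tz":-10,"roll":0},{"tx":0,"ty":0,"tz":-10,"roll":0},{"tx":0,"ty":0,"tz":-15,"roll":0},{"tx":0,"ty":0,"tz":-15,"roll":0},{"tx":0,"ty":0,"tz":-15,"roll":0},{"tx":0,"ty":0,"tz":-15,"roll":0},{"tx":0,"ty":0,"tz":-15,"roll":0},{"tx":0,"ty":0,"tz":-15,"roll":0},{"tx":0,"ty":0,"tz":-15,"roll":0},{"tx":0,"ty":0,"tz":-10,"roll":0}]'
python3 -m handwheel '[{"tx":25,"ty":-4,"tz":0,"roll":0},{"tx":25,"ty":-4,"tz":0,"roll":0},{"tx":25,"ty":-4,"tz":0,"roll":0},{"tx":25,"ty":-4,"tz":0,"roll":0},{"tx":25,"ty":-4,"tz":0,"roll":0},{"tx":25,"ty":-4,"tz":0,"roll":0},{"tx":25,"ty":-4,"tz":0,"roll":0},{"tx":25,"ty":-4,"tz":0,"roll":0},{"tx":25,"ty":-4,"tz":0,"roll":0},{"tx":25,"ty":-4,"tz":0,"roll":0},{"tx":25,"ty":-4,"tz":0,"roll":0},{"tx":25,"ty":-4,"tz":0,"roll":0}]'
python3 -m handwheel '[{"tx":10,"ty":-2,"tz":0,"roll":0},{"tx":0,"ty":0,"tz":0,"roll":0},{"tx":0,"ty":0,"tz":0,"roll":0},{"tx":0,"ty":0,"tz":0,"roll":0}]'
python3 - <<'E'
from h import *
o=ctrl.get_obs(); im,d=optics.get_image("wrist"); p=optics.camera_params("wrist"); go(o,(.469,.190,.25)); print(o["q"]);np.savez("w4.npz",im=im,d=d,pos=o["tool_pos"],rot=o["tool_rot"])
im2,_=optics.get_image("scene")
h=cv2.cvtColor(im,cv2.COLOR_RGB2HSV);H,s,v=[h[:,:,i].astype(int) for i in range(3)]
n,l,st,c=cv2.connectedComponentsWithStats(((H>88)&(H<106)&(s>120)).astype(np.uint8))
for i in range(1,n):
    if st[i,4]>150: print("cyan",c[i].round(1),st[i],wz(o,p,*c[i],.08).round(4))
n,l,st,c=cv2.connectedComponentsWithStats((v<35).astype(np.uint8))
for i in range(1,n):
    if st[i,4]>150: print("blk",c[i].round(1),st[i],wz(o,p,*c[i],.118).round(4))
cc=np.zeros((400,800,3),np.uint8); cc[:,:500]=im[:,70:570]; cc[:300,500:]=cv2.resize(im2[60:210,180:330],(300,300)); cv2.imwrite("pics/w4.png",cc[:,:,::-1])
E
```

```text
t: 5.22
tool_pos: [0.5198, -0.2574, 0.2571]
tool_rot: [2.218, 2.222, -0.001]
contact_force: [0.1, 0.1, -0.3]
opening: 0.0332
grip_force: 60.4
t: 6.22
tool_pos: [0.4705, 0.0438, 0.2548]
tool_rot: [2.219, 2.223, -0.001]
contact_force: [0.9, 0.0, -0.5]
opening: 0.0336
grip_force: 60.4
t: 6.55
tool_pos: [0.4695, 0.0519, 0.2545]
tool_rot: [2.22, 2.222, -0.001]
contact_force: [-0.3, 0.0, -0.7]
opening: 0.033
grip_force: 60.4
tool-frame mm to target [138.1  -0.3   4.4] yaw 90.1 z [-0.    -0.001 -1.   ]
[-4.70645793e-02 -3.38621498e-01  1.92667871e+00 -8.43677290e-04
  1.55354973e+00 -4.81885883e-02]
cyan [321.2  54.9] [ 281    7   82   77 2387] [0.4702 0.1819 0.08  ]
blk [321.8  35.1] [ 293   10   59   54 2012] [0.4705 0.1941 0.118 ]
blk [ 29.6 250.5] [ 15 226  39  45 254] [ 0.0309 -0.0394  0.118 ]
blk [280.9 273.4] [275 243  13  74 314] [ 0.4283 -0.0396  0.118 ]
blk [358.8 273. ] [353 243  13  74 324] [ 0.5099 -0.0388  0.118 ]
blk [315.6 350.1] [   88   252   465   148 32707] [ 0.4641 -0.1517  0.118 ]
```

View pics/w4.png

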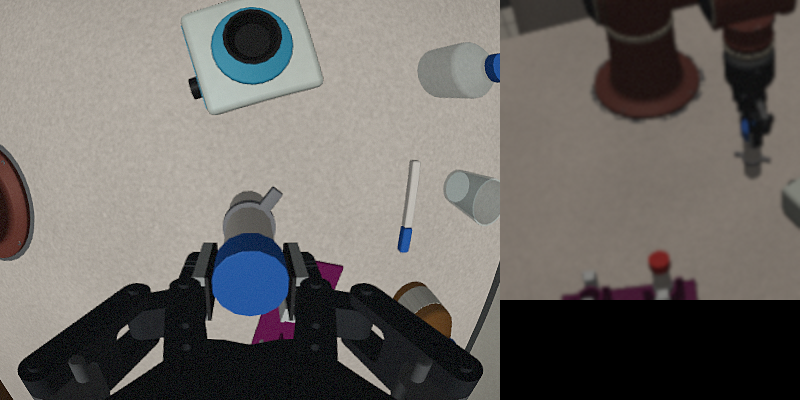

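The wrist view shows the tube hanging nearly upright: cap at (320,280), tip end near (316,193), lug still across it. The cup rim is centred near (322,37). I'll refine the cup centre and the tip position.

```bash
python3 - <<'E'
from h import *
W=np.load("w4.npz"); o=dict(tool_pos=W["pos"],tool_rot=W["rot"]); p=optics.camera_params("wrist"); im=W["im"]
f=lambda u,v,z:print((u,v,z),wz(o,p,u,v,z).round(4))
print("collar");f(322,7,.08);f(322,84,.07);f(281,50,.08);f(363,50,.08)
print("cup");f(322,10,.118);f(322,64,.118);f(293,37,.118);f(352,37,.118)
T=np.load("top0.npz"); g=lambda u,v,z:print((u,v,z),onz(T["K"],T["E"],u,v,z).round(4))
print("top collar");g(248,252,.08);g(273,252,.08);g(260.5,240,.08);g(260.5,266,.08)
print("top cup");g(250,252,.118);g(266,252,.118);g(258,244,.118);g(258,261,.118)
print("tip");[f(u,v,.163) for u,v in((316,192),(316,200),(320,200))]
big=cv2.resize(im[0:330,240:400],None,fx=1.8,fy=1.8,interpolation=cv2.INTER_CUBIC)
t=cv2.resize(im[170:260,270:370],None,fx=5,fy=5,interpolation=cv2.INTER_CUBIC); c=np.zeros((600,800,3),np.uint8); c[:594,:288]=big; c[:450,300:800]=t; cv2.imwrite("pics/w5.png",cv2.convertScaleAbs(c[:,:,::-1],alpha=1.4))
E
```

```text
collar
(322, 7, 0.08) [0.4709 0.2344 0.08  ]
(322, 84, 0.07) [0.4711 0.1523 0.07  ]
(281, 50, 0.08) [0.4295 0.1879 0.08  ]
(363, 50, 0.08) [0.5124 0.1882 0.08  ]
cup
(322, 10, 0.118) [0.4707 0.2186 0.118 ]
(322, 64, 0.118) [0.4708 0.167  0.118 ]
(293, 37, 0.118) [0.445  0.1926 0.118 ]
(352, 37, 0.118) [0.4974 0.1928 0.118 ]
top collar
(248, 252, 0.08) [0.4725 0.2299 0.08  ]
(273, 252, 0.08) [0.4706 0.1494 0.08  ]
(260.5, 240, 0.08) [0.51   0.1896 0.08  ]
(260.5, 266, 0.08) [0.4272 0.1896 0.08  ]
top cup
(250, 252, 0.118) [0.4713 0.2162 0.118 ]
(266, 252, 0.118) [0.4701 0.1662 0.118 ]
(258, 244, 0.118) [0.4955 0.1912 0.118 ]
(258, 261, 0.118) [0.443  0.1912 0.118 ]
tip
(316, 192, 0.163) [0.466  0.0616 0.163 ]
(316, 200, 0.163) [0.466 0.055 0.163]
(320, 200, 0.163) [0.4692 0.055  0.163 ]
```

View pics/w5.png

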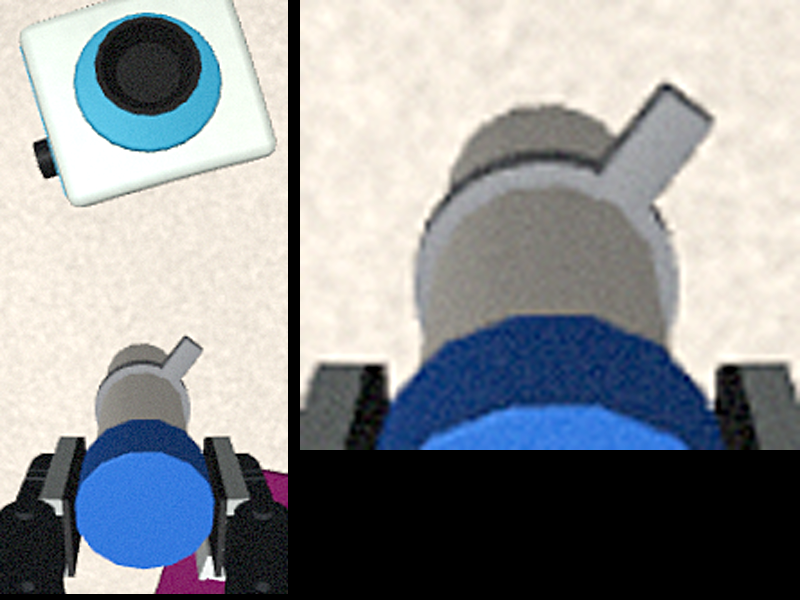

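The cup centre is at about (0.4705, 0.1915), and the tube is hanging upright. I'll move over the cup and lower to just above its floor.

```bash
python3 -m handwheel '[{"tx":14,"ty":0,"tz":0,"roll":0},{"tx":14,"ty":0,"tz":0,"roll":0},{"tx":14,"ty":0,"tz":0,"roll":0},{"tx":14,"ty":0,"tz":0,"roll":0},{"tx":14,"ty":0,"tz":0,"roll":0},{"tx":14,"ty":0,"tz":0,"roll":0},{"tx":14,"ty":0,"tz":0,"roll":0},{"tx":14,"ty":0,"tz":0,"roll":0},{"tx":14,"ty":0,"tz":0,"roll":0},{"tx":14,"ty":1,"tz":0,"roll":0},{"tx":0,"ty":0,"tz":0,"roll":0},{"tx":0,"ty":0,"tz":0,"roll":0}]'
python3 -m handwheel '[{"tx":0,"ty":0,"tz":6,"roll":0},{"tx":0,"ty":0,"tz":6,"roll":0},{"tx":0,"ty":0,"tz":6,"roll":0},{"tx":0,"ty":0,"tz":6,"roll":0},{"tx":0,"ty":0,"tz":6,"roll":0},{"tx":0,"ty":0,"tz":6,"roll":0},{"tx":0,"ty":0,"tz":6,"roll":0},{"tx":0,"ty":0,"tz":6,"roll":0},{"tx":0,"ty":0,"tz":6,"roll":0},{"tx":0,"ty":0,"tz":3,"roll":0},{"tx":0,"ty":0,"tz":0,"roll":0},{"tx":0,"ty":0,"tz":0,"roll":0}]'
python3 - <<'E'
from h import *
o=ctrl.get_obs(); go(o,(.4705,.1915,.185)); print(o["contact_force"])
E
```

```text
t: 7.65
tool_pos: [0.4703, 0.1923, 0.2541]
tool_rot: [2.219, 2.223, -0.001]
contact_force: [-0.6, -0.7, -1.3]
opening: 0.0331
grip_force: 60.4
t: 8.65
tool_pos: [0.47, 0.1929, 0.1972]
tool_rot: [-2.219, -2.224, 0.0]
contact_force: [-1.1, 0.3, 0.5]
opening: 0.0333
grip_force: 60.4
tool-frame mm to target [-1.4  0.5 12.2] yaw 90.1 z [-0. -0. -1.]
[-1.10123379  0.33130247  0.513183  ]
```

```bash
python3 -m handwheel '[{"tx":-1,"ty":0.5,"tz":1,"roll":0},{"tx":0,"ty":0,"tz":1,"roll":0},{"tx":0,"ty":0,"tz":1,"roll":0},{"tx":0,"ty":0,"tz":1,"roll":0},{"tx":0,"ty":0,"tz":1,"roll":0},{"tx":0,"ty":0,"tz":1,"roll":0},{"tx":0,"ty":0,"tz":0,"roll":0},{"tx":0,"ty":0,"tz":0,"roll":0},{"tx":0,"ty":0,"tz":0,"roll":0}]'
python3 -m handwheel '[{"tx":0,"ty":0,"tz":1,"roll":0},{"tx":0,"ty":0,"tz":1,"roll":0},{"tx":0,"ty":0,"tz":1,"roll":0},{"tx":0,"ty":0,"tz":0,"roll":0},{"tx":0,"ty":0,"tz":0,"roll":0},{"tx":0,"ty":0,"tz":0,"roll":0}]'
```

```text
t: 9.4
tool_pos: [0.4707, 0.1919, 0.1917]
tool_rot: [2.219, 2.224, 0.0]
contact_force: [-0.7, 0.3, 0.8]
opening: 0.0333
grip_force: 60.6
t: 9.9
tool_pos: [0.4708, 0.1919, 0.1886]
tool_rot: [2.219, 2.223, 0.001]
contact_force: [-1.0, 0.7, 3.7]
opening: 0.0333
grip_force: 60.8
```

```bash
python3 -m handwheel '[{"tx":0,"ty":0,"tz":1,"roll":0},{"tx":0,"ty":0,"tz":1,"roll":0},{"tx":0,"ty":0,"tz":1,"roll":0},{"tx":0,"ty":0,"tz":1,"roll":0},{"tx":0,"ty":0,"tz":0,"roll":0},{"tx":0,"ty":0,"tz":0,"roll":0},{"tx":0,"ty":0,"tz":0,"roll":0}]'
python3 - <<'E'
from h import *
im,_=optics.get_image("scene"); im2,_=optics.get_image("wrist")
c=np.zeros((560,800,3),np.uint8); c[:560,:480]=cv2.resize(im[110:180,315:375],(480,560),interpolation=cv2.INTER_CUBIC); c[:320,480:]=cv2.resize(im2[120:320,220:420],(320,320)); cv2.imwrite("pics/w6.png",c[:,:,::-1])
E
```

```text
t: 10.48
tool_pos: [0.4708, 0.192, 0.1849]
tool_rot: [2.219, 2.223, 0.001]
contact_force: [-1.3, 1.2, 5.6]
opening: 0.0332
grip_force: 61.1
```

View pics/w6.png

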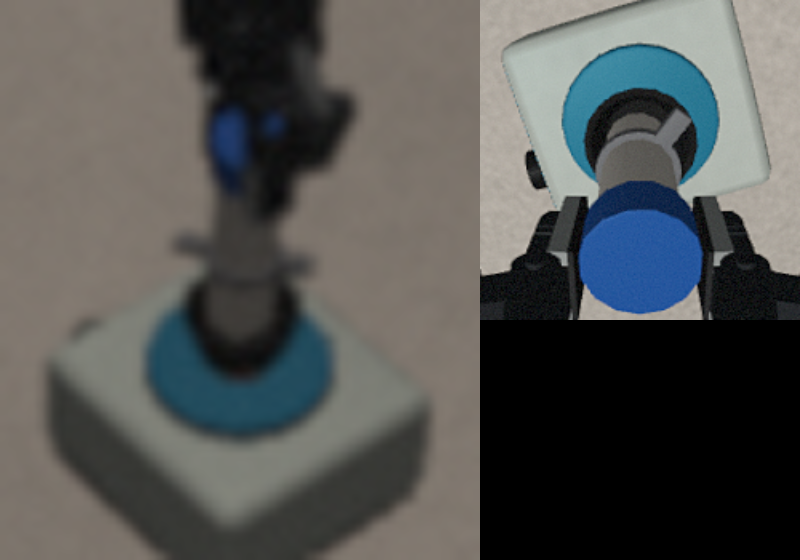

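The picture shows the tube upright in the cup, with a trace of orange at the stem (240,372) and no white, which matches about 6–7 mm of press. I'll hold here for a few seconds.

```bash
for i in 1 2 3 4; do python3 -m handwheel '[{"tx":0,"ty":0,"tz":0,"roll":0},{"tx":0,"ty":0,"tz":0,"roll":0},{"tx":0,"ty":0,"tz":0,"roll":0},{"tx":0,"ty":0,"tz":0,"roll":0},{"tx":0,"ty":0,"tz":0,"roll":0},{"tx":0,"ty":0,"tz":0,"roll":0},{"tx":0,"ty":0,"tz":0,"roll":0},{"tx":0,"ty":0,"tz":0,"roll":0},{"tx":0,"ty":0,"tz":0,"roll":0},{"tx":0,"ty":0,"tz":0,"roll":0},{"tx":0,"ty":0,"tz":0,"roll":0},{"tx":0,"ty":0,"tz":0,"roll":0}]' | grep -E '^t:|pos|contact|grip'; done
```

```text
t: 11.58
tool_pos: [0.4708, 0.192, 0.1849]
contact_force: [-0.6, 0.4, 6.4]
grip_force: 61.1
t: 12.58
tool_pos: [0.4708, 0.192, 0.1849]
contact_force: [-1.4, -0.9, 6.3]
grip_force: 61.1
t: 13.58
tool_pos: [0.4708, 0.192, 0.1849]
contact_force: [-1.4, 0.7, 5.0]
grip_force: 61.1
t: 14.58
tool_pos: [0.4708, 0.192, 0.1849]
contact_force: [-1.8, 0.3, 6.8]
grip_force: 61.1
```

```bash
python3 -c "
from station import ctrl
print(ctrl.finish_job())"
```

```text
the job is handed in; nothing more can be done
None
```

I unlocked and lifted out the blue-capped tube, stood it in the mixer cup and held it pressed about 6–7 mm down (estimated from tool height and force) for four seconds; I then handed the job in still gripping, but no verdict came back.

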